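# Clamp the tube rack in the autosampler to one click

## Task

Push the tube rack gently along its tray until it is fully home against the rear stop. Then push the clamp lever round, anticlockwise seen from above, until the clamp bites and the lever clicks over its detent exactly once, and leave it there: a second click over-tightens the clamp. Leave the other things on the bench where they stand.

Things in the scene. Friction and masses are not known exactly. Their poses are not given: they have to be found in the camera images.
- tray: Fixed aluminium tray 250 x 112 mm, 10 mm thick, with guide rails 30 mm high, 94 mm apart inside, and a cream rear stop 78 mm high. Origin: on the bench under the channel; x runs along the channel to the stop (its face at x = +95 mm), z up. Behind the stop: sampler body 85 mm high, x = 117 to 187 mm, its needle column and arm 205 mm high.
- rack: White rack of capped tubes, loose in the channel: 150 mm along x, 90 wide, 85 high (caps to 93), about 0.45 kg. Origin: centre of its underside, axes as the tray's; flat front face at x = -75 mm. On its -y side a flat ear 80 x 23 mm, top 40 mm above its underside, x = -70 to +10 mm. Starts 30 to 65 mm short of home; fully home, it touches the stop, its origin at tray x = +20 mm.
- clamp_axis (a point): Point on the torque clamp's vertical axis, fixed beside the tray (tray x = -10, y = -88 mm), 115 mm above the bench, at the lever's mid-height. Steel spindle 26 mm across, black hub 38 mm across on top. The clamp turns loosely (0.1 N m) for 1.0 to 1.35 rad, then bites at an angle that differs each time by up to 0.4 rad either way.
- lever_tip (a point): End of the steel lever, 85 mm from clamp_axis, at mid-height: a level bar 14 mm wide, 18 high (106 to 124 mm above the bench), free beneath. Starts pointing roughly at the robot; turns anticlockwise from above, away from the tray. After the bite it stiffens (to 0.5 N m), clicks 0.25 rad on, and snaps by itself to 0.5 rad past the bite. More pushing would click it again.
- finger_tip (a point): Tip of the spindle's flat steel clamp finger, 36 mm from the axis, 60 mm above the bench. It turns with the spindle, pointing directly away from the lever until the click, and swings above the ear of a rack that is home, where it stops when the clamp bites.
- knob (a joint): Turn of the lever relative to the spindle, rad: about 0 before the click, 0.5 resting after one click, 1.0 after two; the crests lie at 0.25 and 0.75.
- beaker: Bystander: glass beaker 72 mm across, 90 mm high; origin at the centre of its underside.
- jar: Bystander: clear jar 64 mm across, 100 mm high; origin at the centre of its underside.
- tip_tray: Bystander: grey divided tray 120 x 80 mm, 45 mm high; origin at the centre of its underside.
- mouse: Bystander: grey computer mouse 100 x 60 x 30 mm; origin at the centre of its underside.
- tissues: Bystander: tissue box 220 x 120 mm, 90 mm high; origin at the centre of its underside.
- spatula: Bystander: wooden-handled spatula lying flat; origin under its middle, handle towards its -x.
- wash_bottle: Bystander: white bottle 68 mm across, 170 mm high; origin at the centre of its underside.
Mind the look-alikes: they are no part of the job. What is shaped like the rack but turquoise is not meant.

How it is judged:
By the outcome, as a careful person would: the job done as asked, in the order asked, and still so for the second after the job is handed in, with the robot touching nothing.
It also fails if it takes over 64 s, if anything falls off the work surface, if the arm or the gripper's body presses on something with over 40 N, if the wrist force passes 120 N, or if a joint passes its speed limit or range.

## Robot

A 7-joint arm with a two-finger parallel gripper is mounted at the origin on the work surface. World frame = base frame: x ahead of the robot, y to its left, z up, the work surface at z = 0. Lengths are in m, angles in degrees, forces in N, time in s.
With the tool pointing down it reaches from about 0.425 to 0.875 m from the base axis. Payload 4.7 kg.
Tool frame: the origin (TCP) lies on the centre line of the jaws, within the pads' length; the fingertips stand 17 mm ahead of it and the grasp point (between the pads) lies 2 mm behind it; z points along the fingers, y is the line along which they close (so a half turn about z gives the same grasp; the last joint's range is limited). The gripper opens to 87 mm and grips with 3 to 60 N. Pads are 19 mm wide; open, the fingers measure 117 mm over their backs; the gripper's body (75 mm by 190 mm) begins 51 mm behind the grasp point.
Start: joints at [76.438, 18.392, -4.016, 83.108, 1.295, 78.541, -3.26], TCP at [0.161, -0.63, 0.24] pointing down, gripper open.
Joint ranges: [-163.93, 163.93], [-17.29, 119.83], [-79.2, 71.16], [3.27, 140.29], [-89.18, 269.18], [5.43, 117.66], [-154.24, 154.24]. Speed limits (degrees/s): [147.25, 147.25, 180, 180, 180, 180, 180].

## Interface

Orientations are given as [roll, pitch, yaw] about the fixed x, y, z axes, in that order (R = Rz(yaw) Ry(pitch) Rx(roll)).
In Python, from cell import env, read_camera gives the robot as it stands.
- The arm moves only by the shell command python3 -m jog 'ROWS' [FORCE]. ROWS is JSON, a list of rows, each a list of 5 numbers: the opening, from 0 (shut) to 1 (fully open), then the shift along the tool's x, y, z each as a share of 0.02 m, from -1 to 1, then the turn about the tool's z as a share of 45 degrees, from -1 to 1. In form: [[gripper, x, y, z, yaw], ...]. A call has 1 to 12 rows; each row shifts and turns the commanded pose from where the row before left it, along the tool's axes as they then stand; what a row does not reach is not made up. A row lasts 1/12 s, in which the tool goes at most 41.7 mm and 7.16 degrees, less where a joint would pass 70% of its speed; a pose out of reach is approached as far as the arm can. A call with a number of a shift or a turn outside -1 to 1 is refused whole. A call with a gripper value outside its range is refused whole. The fingers move at their own pace and stop on an object; FORCE is the grip in N (left out, the last holds). Time passes only in rows, so rows that do not move let the fingers close. It gives the time, the measured TCP pose, the force, the opening and the grip force at its end, in the units of the state.
- env.get_obs(): the state, without advancing time (a new reading comes with each control period).
- read_camera(name): name is "scene" or "top"; returns a dict with "color" (400x640x3 uint8, red, green, blue), "range_z" (400x640 float32, m along the optical axis (not along the pixel's ray), 0 where there is no reading), "mtx" (3x3 intrinsics, pixels), "world_from_camera" (4x4, takes a point from camera to world coordinates). Camera axes: x right, y down, z forward; pixel columns grow to the right and rows downward; lengths in m; the calibration is good to about 2 mm. A picture is of the moment at which its call begins.
- env.sign_off(): hands the job in; it is judged then, once.
The state is a dict: "time_s": time; "qpos": joint angles; "joint_velocities": joint speeds; "effort": joint torques, N m; "tool_pos": TCP position; "tool_rot": TCP orientation; "force": force on the tool from outside, world axes, zero at the start; "wrist_torque": the same for the moment, N m; "grip_width": finger opening in m; "grasp_force": force on a finger pad.
Only numpy, scipy, OpenCV 4.12 (cv2) and the standard library are available. Lean on these libraries where they do the work, as an engineer would, in place of code of your own. Each camera call takes 0.05 s, during which the arm holds its last target. There are 200 camera calls.

## Working session

There is one attempt and no reset: what is moved stays moved. The work goes in short steps, Python scripts to look and compute and a shell command to move; the robot and the scene stay as the last step left them, time stands still between calls to the robot, and variables do not carry over. Pictures are saved under pics/ and viewed, at most 10 in all, crops included, and the job is handed in when it is done.

```bash
mkdir -p pics; ls; python3 - <<'E'
from cell import env, read_camera
import cv2,numpy as np
for n in("scene","top"):
    c=read_camera(n); cv2.imwrite(f"pics/{n}0.png",c["color"][:,:,::-1]); np.savez(f"{n}0.npz",**c)
    print(n,c["mtx"].round(1).tolist(),c["world_from_camera"].round(3).tolist())
o=env.get_obs();print({k:np.round(v,3).tolist() for k,v in o.items()})
E
```

```text
pics
scene [[413.5, 0.0, 321.7], [0.0, 413.5, 194.5], [0.0, 0.0, 1.0]] [[0.581, 0.515, -0.63, 1.276], [0.814, -0.367, 0.45, -0.604], [0.001, -0.774, -0.633, 0.924], [0.0, 0.0, 0.0, 1.0]]
top [[374.0, 0.0, 316.8], [0.0, 374.0, 201.0], [0.0, 0.0, 1.0]] [[0.016, -0.998, 0.054, 0.423], [-1.0, -0.015, 0.014, -0.01], [-0.013, -0.054, -0.998, 1.106], [0.0, 0.0, 0.0, 1.0]]
{'time_s': 0.1, 'qpos': [76.438, 18.433, -4.014, 83.169, 1.296, 78.542, -3.261], 'joint_velocities': [0.022, -0.077, 0.048, -0.189, 0.029, 0.064, 0.052], 'effort': [-0.0, -49.257, -0.406, -31.34, -0.064, 0.039, 0.0], 'tool_pos': [0.161, -0.629, 0.239], 'tool_rot': [-179.901, 0.007, 14.369], 'force': [-0.729, -0.153, -0.224], 'wrist_torque': [-0.009, 0.045, -0.028], 'grasp_force': 0.0, 'grip_width': 0.087}
```

View pics/scene0.png

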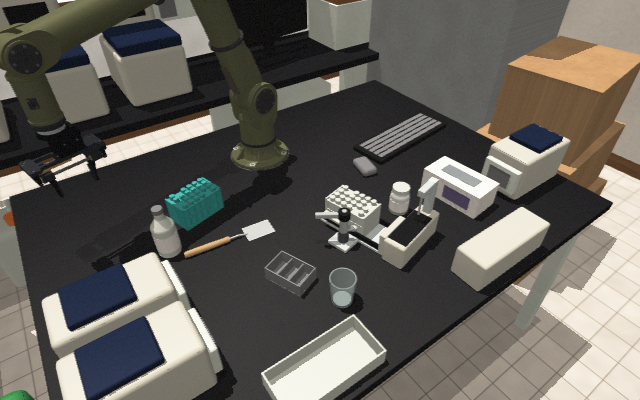

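View pics/top0.png

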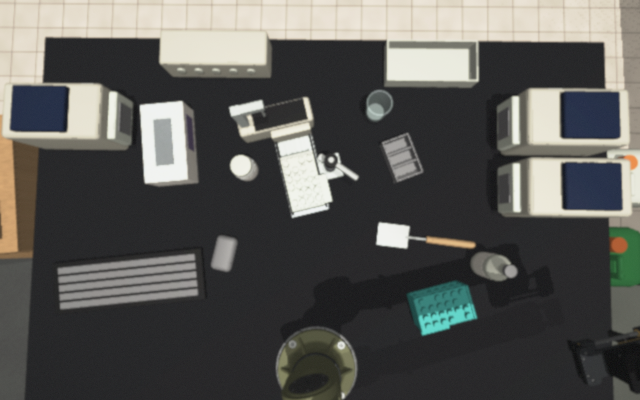

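Top view: the white rack sits in its channel at about (303,180), with the stop near (293,133), the clamp hub at (331,160) and the lever tip at (355,177). There are two rack shapes: white (303,180) and turquoise (443,307). The white one is in the tray beside the clamp, so that is the one meant. I'll confirm it in an enlarged crop.

```bash
cat > h.py <<'E'
import numpy as np, cv2
def ray(c,u,v):
    K=c["mtx"];T=c["world_from_camera"];d=T[:3,:3]@np.linalg.solve(K,[u,v,1.]);return T[:3,3],d
def onz(c,u,v,z):
    o,d=ray(c,u,v);return o+d*(z-o[2])/d[2]
def cloud(c):
    v,u=np.mgrid[:400,:640];Z=c["range_z"];P=np.stack([u,v,np.ones_like(u)],-1)@np.linalg.inv(c["mtx"]).T*Z[...,None]
    T=c["world_from_camera"];return P@T[:3,:3].T+T[:3,3]
E
python3 - <<'E'
import cv2,numpy as np
from h import *
t=np.load("top0.npz");s=np.load("scene0.npz")
a=cv2.resize(t["color"][90:225,220:400],None,fx=4,fy=4,interpolation=2)
cv2.imwrite("pics/c1.png",a[:,:,::-1])
b=cv2.resize(s["color"][160:280,300:450],None,fx=5,fy=5,interpolation=2)
cv2.imwrite("pics/c2.png",b[:,:,::-1])
P=cloud(t)
for v in range(128,222,4):print(v,(P[v,272:364:4,2]*1000).astype(int))
E
```

```text
128 [82 76 73 78 77 77 75 78 76 78  1  2  2 -1  2  0 -3  1  0  0  3  0  3]
132 [77 77 79 77 78 76 75 63 50 39  2  2  0  1  4 -3  4  2 -1 -1 -1  2  1]
136 [78 75 71 58 46 42 27 19 10 11 -2  0  4  3 -1  0 -1 -1  0  3 -1  0 -1]
140 [-1 38 25  9  7  8  9 11 14 10  7  2  0  2  0 -2  0  0  2  1  0  0 -1]
144 [ 0 32 11 13 10  9 12 10  8 14 28  0  4 -3  2 -2  0  0  1 -1  1  0 -1]
148 [ 0 32  8  8 11  8 10 15 10  7 33 -1  1  0  0  0 -1  0  3  0  0  2  0]
152 [-2  3 11  7 11  9  9 13 93 94 16  0 -2 -1 -2  0 12  0 -3 -1  2 -1  3]
156 [  1   2  19  10  96  93  91  90  95 104  92   7  65 128 130 127 131   0
   0   1  -2  -1   2]
160 [  0   3  93 106  94  90  94 106  88 100  92  33  62 127 129 132 131   0
  -4   0   0   0   4]
164 [ -3   0  27 100 100  90  90  90  93  91  88  29  15  51 131 131 120 125
  -1   0   0   0  -1]
168 [  4   1   9  93 102 101 102 105 102  90  91  33  15  17  52  48  15 123
 123   1   1   2   0]
172 [  0   0  -2 104 100  90  98  89 105  90 103  90  18  14  14  12  18  14
 120 126 124   0  -1]
176 [  0  -1  -2  91 102  91 104  90 105  91 104  89  48  48  13  14  14   0
   
[... 310 characters left out ...]
  -2]
192 [   2    1 1105   -2   88   87   90   99   94  103   91   98   92   51
   50   -1    1   -1    3    0    1    1    0]
196 [ 0  3  0  3 29 91 89 89 90 92 91 98 99 54 50  1  4 -2  0 -2  1  1  2]
200 [ -4   0   2  -1  28  88 103  98 101 103 106  90  91  47  52  -1   1  -3
  -1   0   1   2   1]
204 [  1   0   2  -1   1 100 103  88  92  88  94  96  97  35  -2   0   0  -2
   1  -3  -2  -1   1]
208 [-5  1 -3 -3 -2 91 95 93 85 24  9 11 12 13  2  0  0  0 -2 -1  0  0  1]
212 [-1  0 -2 -3  3 29 10  9 13  8 -1 -3  0 -3 -4  0  0  2  0  0  0  0  0]
216 [ 0  3  1  0  3 12  1  0  2  4 -6  0 -2 -1  2  3  2  0 -1 -1 -2  0  1]
220 [ 0 -1  1  1 -1  0 -1  1  0  2  1  0  0 -6  0  2 -1  0  1  2  0  1 -2]
```

View pics/c1.png

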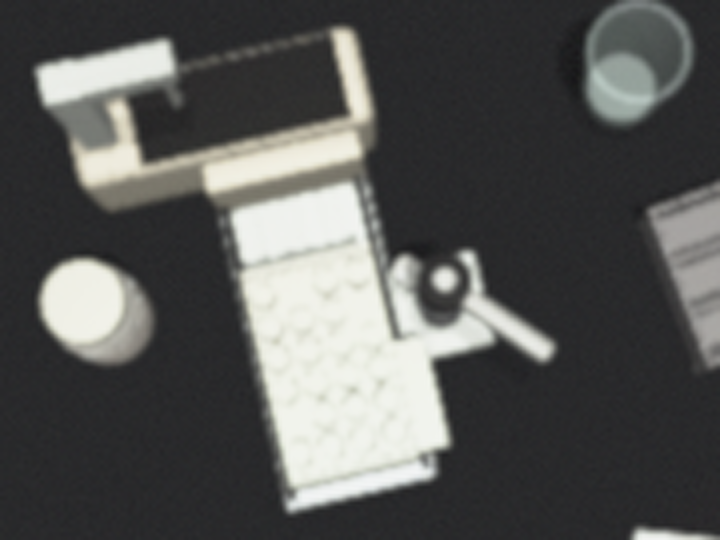

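View pics/c2.png

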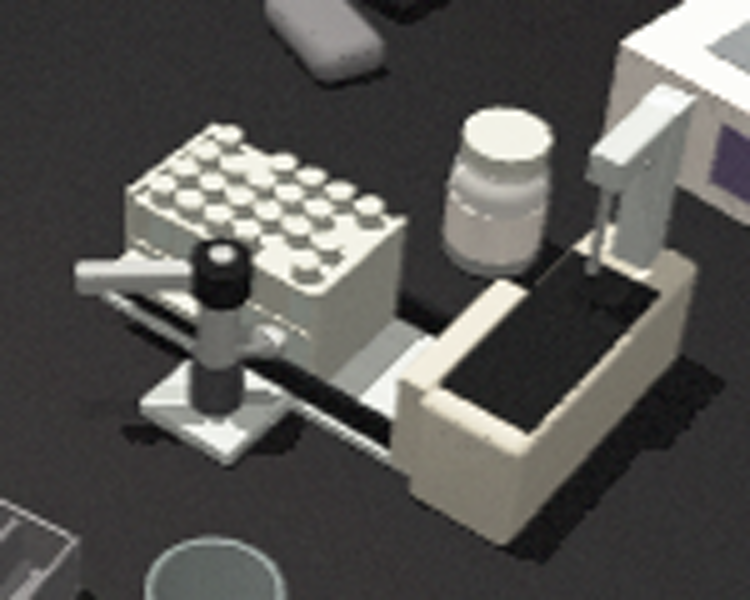

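The crop confirms it: the white rack in the rails is the one meant, with its ear at c1 (420,390), hub at (445,283) and lever tip at (545,350). The finger shows at (405,268). Now I'll measure.

```bash
python3 - <<'E'
from h import *
t=np.load("top0.npz");P=cloud(t)
def reg(zlo,zhi,u0,u1,v0,v1):
    p=P[v0:v1,u0:u1].reshape(-1,3);return p[(p[:,2]>zlo)&(p[:,2]<zhi)]
r=reg(.08,.115,270,330,150,215)[:,:2].astype(np.float32)
(c,s,a)=cv2.minAreaRect(r*1000);print("rack top rect",c,s,a)
# top edge corners in c1 pixels/4+offset at z=.095
f=lambda x,y,z:onz(t,220+x/4-.375,90+y/4-.375,z).round(4)
print("rack corners front L,R(behind ear) back L,R",f(292,488,.095),f(435,448,.05),f(243,268,.095),f(372,240,.095))
fl,bl=f(292,488,.095),f(243,268,.095);print("dir",np.degrees(np.arctan2(*(bl-fl)[[1,0]])),np.linalg.norm(bl-fl))
print("rail left top",f(222,210,.03),f(285,490,.03),"right",f(365,180,.03),f(400,335,.03))
print("stop face top edge",f(210,190,.078),f(362,155,.078))
print("tray front corners",f(290,510,.01),f(436,477,.01))
print("hub",f(447,277,.134),"tip end",f(550,350,.124))
l=reg(.112,.128,334,362,158,184);l=l[:,:2];print("lever ext",l.min(0),l.max(0));m=l.mean(0);w=np.linalg.svd(l-m)[2][0];print(m,np.degrees(np.arctan2(w[1],w[0])))
h=reg(.120,.14,318,338,150,168);print("hub mean",h.mean(0))
E
```

```text
rack top rect (538.04248046875, 29.57415008544922) (150.24957275390625, 125.09780883789062) 14.382208824157715
rack corners front L,R(behind ear) back L,R [0.4476 0.0691 0.095 ] [ 0.4785 -0.0279  0.05  ] [0.5971 0.1055 0.095 ] [0.6175 0.0178 0.095 ]
dir 13.684019752247506 0.15386750794108542
rail left top [0.6506 0.1291 0.03  ] [0.4477 0.0792 0.03  ] right [0.674  0.0254 0.03  ] [ 0.561  -0.0018  0.03  ]
stop face top edge [0.6544 0.1316 0.078 ] [0.6804 0.0262 0.078 ]
tray front corners [0.4336 0.0769 0.01  ] [ 0.4594 -0.0297  0.01  ]
hub [ 0.5862 -0.0328  0.134 ] tip end [ 0.5404 -0.1015  0.124 ]
lever ext [ 0.53543173 -0.10134014] [ 0.58981427 -0.0399665 ]
[ 0.55795922 -0.07183963] -124.77383867163087
hub mean [ 0.58491667 -0.03109918  0.12921741]
```

```bash
python3 -m jog '[[0,1,-0.6,0,0],[0,1,-0.6,0,0],[0,1,-0.6,0,0],[0,1,-0.6,0,0],[0,1,-0.6,0,0],[0,1,-0.6,0,0],[0,1,-0.6,0,0],[0,1,-0.6,0,0],[0,1,-0.6,0,0],[0,1,-0.6,0,0]]'; python3 -m jog '[[0,1,-1,0,0],[0,1,-1,0,0],[0,1,-1,0,0],[0,1,-1,0,0],[0,1,-1,0,0],[0,1,-1,0,0],[0,1,-1,0,0],[0,1,-1,0,0],[0,1,-1,0,0],[0,1,-1,0,0],[0,1,-1,0,0],[0,0,0,0,0]]'
```

```text
time_s: 0.93
tool_pos: [0.3258, -0.4627, 0.2391]
tool_rot: [-180.0, 0.0, 14.4]
force: [1.0, -0.1, -0.9]
grip_width: 0.0284
grasp_force: 0.0
time_s: 1.93
tool_pos: [0.4866, -0.1891, 0.2395]
tool_rot: [-179.8, -0.1, 14.9]
force: [0.8, 1.9, 0.4]
grip_width: 0.0006
grasp_force: 0.0
```

```bash
python3 -m jog '[[0,0,-1,0,0],[0,0,-1,0,0],[0,0,-1,0,0],[0,0,-1,0,0],[0,0,-1,0,0],[0,0,-1,0,0],[0,0,-1,0,0],[0,0,-1,0,0],[0,0,-1,0,0],[0,0,-1,0,0],[0,0,-0.7,0,0],[0,0,0,0,0]]'; python3 - <<'E'
from cell import env,read_camera
import numpy as np
o=env.get_obs();p=o["tool_pos"];d=np.radians(14);print(p,o["tool_rot"],p[0]*np.cos(d)+p[1]*np.sin(d),-p[0]*np.sin(d)+p[1]*np.cos(d))
E
```

```text
time_s: 2.93
tool_pos: [0.4299, 0.0143, 0.2396]
tool_rot: [180.0, -0.0, 14.6]
force: [1.2, -1.2, -0.3]
grip_width: 0.0007
grasp_force: 0.0
[0.429903   0.01434156 0.23962328] [ 1.79975953e+02 -2.43553479e-03  1.46372828e+01] 0.42060258037382603 -0.09008739513707656
```

```bash
python3 -m jog '[[0,0,-0.2,1,0],[0,0,0,1,0],[0,0,0,1,0],[0,0,0,1,0],[0,0,0,1,0],[0,0,0,1,0],[0,0,0,1,0],[0,0,0,0.6,0],[0,0,0,0,0],[0,0,0,0,0]]';  python3 -m jog '[[0,0.3,0,0,0],[0,0.3,0,0,0],[0,0.2,0,0,0],[0,0.2,0,0,0],[0,0.2,0,0,0],[0,0.2,0,0,0],[0,0.2,0,0,0],[0,0.2,0,0,0]]'
```

```text
time_s: 3.77
tool_pos: [0.4293, 0.0144, 0.0871]
tool_rot: [-180.0, 0.1, 14.3]
force: [-0.5, 0.1, 1.2]
grip_width: 0.0006
grasp_force: 0.0
time_s: 4.43
tool_pos: [0.4645, 0.024, 0.0874]
tool_rot: [180.0, 0.1, 14.4]
force: [-4.0, -0.9, 2.7]
grip_width: 0.0005
grasp_force: 1.8
```

```bash
python3 -m jog '[[0,0.2,0,0,0],[0,0.2,0,0,0],[0,0.2,0,0,0],[0,0.2,0,0,0],[0,0.2,0,0,0],[0,0.2,0,0,0],[0,0.2,0,0,0],[0,0.2,0,0,0],[0,0.15,0,0,0]]';  python3 -m jog '[[0,0.1,0,0,0],[0,0.1,0,0,0]]'; python3 -m jog '[[0,0.1,0,0,0],[0,0.1,0,0,0]]'
```

```text
time_s: 5.18
tool_pos: [0.499, 0.0329, 0.0874]
tool_rot: [-180.0, -0.0, 14.4]
force: [-2.1, -0.7, -0.4]
grip_width: 0.0004
grasp_force: 1.1
time_s: 5.35
tool_pos: [0.5024, 0.0338, 0.0875]
tool_rot: [-180.0, 0.0, 14.4]
force: [-2.7, -0.7, 0.0]
grip_width: 0.0006
grasp_force: 1.2
time_s: 5.52
tool_pos: [0.5063, 0.0347, 0.0875]
tool_rot: [180.0, -0.0, 14.4]
force: [-1.2, -0.4, -0.7]
grip_width: 0.0006
grasp_force: 0.9
```

```bash
for i in 1; do python3 -m jog '[[0,0.1,0,0,0],[0,0.1,0,0,0]]'; python3 -m jog '[[0,0.05,0,0,0],[0,0.05,0,0,0]]';python3 -m jog '[[0,0.05,0,0,0]]';done
```

```text
time_s: 5.68
tool_pos: [0.5095, 0.0356, 0.0874]
tool_rot: [180.0, 0.1, 14.4]
force: [-7.4, -2.2, 5.7]
grip_width: 0.0005
grasp_force: 4.1
time_s: 5.85
tool_pos: [0.5095, 0.0356, 0.0874]
tool_rot: [180.0, 0.4, 14.4]
force: [-12.9, -3.3, 10.1]
grip_width: 0.0004
grasp_force: 6.2
time_s: 5.93
tool_pos: [0.5095, 0.0356, 0.0873]
tool_rot: [180.0, 0.5, 14.4]
force: [-14.8, -2.8, 11.8]
grip_width: 0.0005
grasp_force: 7.4
```

```bash
python3 -m jog '[[0,-0.2,0,0,0],[0,-0.5,0,0,0],[0,-0.5,0,0,0],[0,0,0,-0.5,0],[0,0,0,-1,0],[0,0,0,-1,0],[0,0,0,-1,0],[0,0,0,-1,0],[0,0,0,0,0]]'; python3 - <<'E'
from cell import env,read_camera
from h import *
t=read_camera("top");s=read_camera("scene")
a=cv2.resize(s["color"][160:280,300:450],None,fx=5,fy=5,interpolation=2)
cv2.imwrite("pics/c3.png",a[:,:,::-1])
P=cloud(s);d=np.radians(14.2);D=np.array([np.cos(d),np.sin(d)]);N=np.array([-D[1],D[0]])
t0=np.load("top0.npz")
for nm,c in(("top",t),("scene",s),("scene0",np.load("scene0.npz")),("top0",t0)):
    P=cloud(c).reshape(-1,3);S=P[:,:2]@D;n=P[:,:2]@N
    k=(abs(n+.086)<.025)&(S>.42)&(S<.72)
    q=k&(P[:,2]>.08)&(P[:,2]<.11)&(S<.66);q2=k&(P[:,2]>.068)&(P[:,2]<.082)&(S>.64)
    print(nm,"rack s",np.percentile(S[q],[1,50,99]).round(4),"stop s",np.percentile(S[q2],[1,50]).round(4) if q2.any() else 0)
E
```

```text
time_s: 6.68
tool_pos: [0.4927, 0.0308, 0.1825]
tool_rot: [179.8, -0.5, 14.4]
force: [1.6, -0.5, 0.4]
grip_width: 0.0006
grasp_force: 0.0
top rack s [0.6157 0.6381 0.6596] stop s [0.6709 0.6809]
scene rack s [0.5151 0.5957 0.6589] stop s [0.662  0.6726]
scene0 rack s [0.4527 0.5387 0.6017] stop s [0.6636 0.6753]
top0 rack s [0.4546 0.5285 0.6022] stop s [0.6661 0.6774]
```

View pics/c3.png

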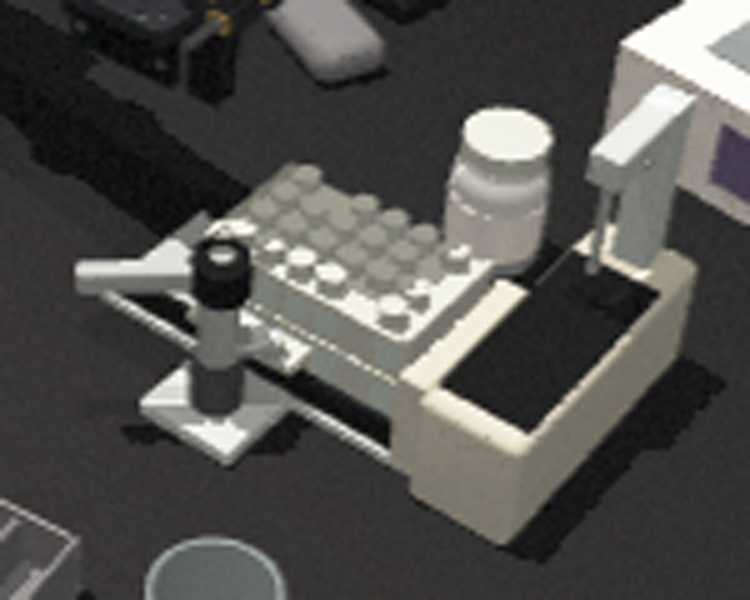

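```bash
python3 -m jog '[[0,0,1,0,0],[0,0,1,0,0],[0,0,1,0,0],[0,0,1,0,0],[0,0,0.9,0,0],[0,0,0,0,0]]'; python3 - <<'E'
from cell import env,read_camera
from h import *
t=read_camera("top");s=read_camera("scene");np.savez("scene1.npz",**s);np.savez("top1.npz",**t)
A=cv2.resize(t["color"][115:205,250:350],None,fx=6,fy=6,interpolation=2)
B=cv2.resize(np.load("top0.npz")["color"][115:145,270:320],None,fx=1,fy=1)
cv2.imwrite("pics/c4.png",A[:,:,::-1])
o=env.get_obs();print(o["tool_pos"],o["force"])
E
```

```text
time_s: 7.28
tool_pos: [0.5137, -0.0689, 0.1762]
tool_rot: [180.0, 0.1, 14.0]
force: [-0.4, -1.6, -0.2]
grip_width: 0.0005
grasp_force: 0.0
[ 0.51336611 -0.06449162  0.17648073] [ 0.00201311  0.55893899 -0.04012355]
```

View pics/c4.png

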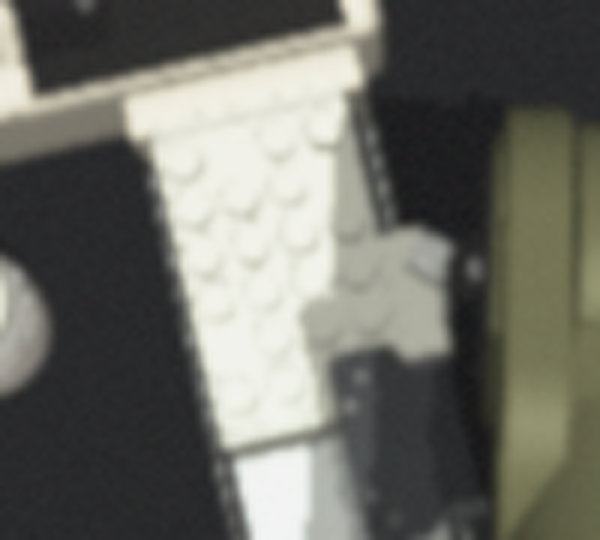

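```bash
python3 - <<'E'
from h import *
d=np.radians(14.2);D=np.array([np.cos(d),np.sin(d)]);N=np.array([-D[1],D[0]])
def prof(c,z,s0,s1,ns=np.linspace(-.075,-.05,14)):
    T=np.linalg.inv(c["world_from_camera"]);S=np.arange(s0,s1,.0005);g=cv2.cvtColor(c["color"],cv2.COLOR_RGB2GRAY).astype(np.float32)
    out=[]
    for n in ns:
        w=np.c_[np.outer(S,D)+n*N,np.full(len(S),z)];q=(w@T[:3,:3].T+T[:3,3])@c["mtx"].T;q=q[:,:2]/q[:,2:]
        out.append(cv2.remap(g,q[:,0].astype(np.float32)[None],q[:,1].astype(np.float32)[None],cv2.INTER_CUBIC)[0])
    return S,np.mean(out,0)
t0=np.load("top0.npz");t1=np.load("top1.npz");s0=np.load("scene0.npz");s1=np.load("scene1.npz")
for nm,c,z,a,b in(("t0 front",t0,.095,.435,.47),("t1 front",t1,.095,.495,.53),("t0 stop",t0,.078,.65,.685),("t0 back",t0,.095,.59,.62),("t1 back",t1,.095,.645,.685),("s0 back",s0,.095,.59,.62),("s1 back",s1,.095,.645,.685),("s0 stop",s0,.078,.65,.69)):
    S,p=prof(c,z,a,b);print(nm,[(round(x,3),int(y)) for x,y in zip(S[::4],p[::4])])
E
```

```text
t0 front [(np.float64(0.435), 113), (np.float64(0.437), 179), (np.float64(0.439), 225), (np.float64(0.441), 240), (np.float64(0.443), 241), (np.float64(0.445), 239), (np.float64(0.447), 228), (np.float64(0.449), 208), (np.float64(0.451), 204), (np.float64(0.453), 221), (np.float64(0.455), 233), (np.float64(0.457), 237), (np.float64(0.459), 239), (np.float64(0.461), 239), (np.float64(0.463), 238), (np.float64(0.465), 237), (np.float64(0.467), 238), (np.float64(0.469), 240)]
t1 front [(np.float64(0.495), 242), (np.float64(0.497), 242), (np.float64(0.499), 242), (np.float64(0.501), 241), (np.float64(0.503), 238), (np.float64(0.505), 223), (np.float64(0.507), 187), (np.float64(0.509), 148), (np.float64(0.511), 141), (np.float64(0.513), 174), (np.float64(0.515), 214), (np.float64(0.517), 233), (np.float64(0.519), 237), (np.float64(0.521), 238), (np.float64(0.523), 239), (np.float64(0.525), 237), (np.float64(0.527), 234), (np.float64(0.529), 234)]
t0 stop [(np.float64(0.65), 175), (np.float64(0.652), 138), (np.float64(0.654), 121), (np.float64(0.656), 118), (np.float64(0.658), 118), (np.fl
[... 2088 characters left out ...]
), (np.float64(0.673), 108), (np.float64(0.675), 161), (np.float64(0.677), 223), (np.float64(0.679), 240), (np.float64(0.681), 235), (np.float64(0.683), 236), (np.float64(0.685), 238)]
s0 stop [(np.float64(0.65), 49), (np.float64(0.652), 49), (np.float64(0.654), 48), (np.float64(0.656), 47), (np.float64(0.658), 47), (np.float64(0.66), 45), (np.float64(0.662), 47), (np.float64(0.664), 98), (np.float64(0.666), 190), (np.float64(0.668), 240), (np.float64(0.67), 238), (np.float64(0.672), 237), (np.float64(0.674), 237), (np.float64(0.676), 236), (np.float64(0.678), 236), (np.float64(0.68), 239), (np.float64(0.682), 237), (np.float64(0.684), 192), (np.float64(0.686), 110), (np.float64(0.688), 49)]
```

The rack's rear edge is at s = 0.664 and the stop face at 0.665, so it is home. Next is the lever: descend beside it and plan the arc.

```bash
python3 -m jog '[[0,0,0,1,0],[0,0,0,1,0],[0,0,0,1,0],[0,0,0,0.1,0],[0,0,0,0,0],[0,0,0,0,0]]'; cat > arc.py <<'E'
import numpy as np,sys
from cell import env
A=np.array([.586,-.0325]);yaw=np.radians(14.4);X=np.array([np.cos(yaw),np.sin(yaw)]);Y=np.array([np.sin(yaw),-np.cos(yaw)])
def C(th,r=.066):
    e=np.array([np.cos(th),np.sin(th)]);t=np.array([-e[1],e[0]])
    return A+r*e-(.007+.0095*abs(X@t)+.015*abs(Y@t))*t
def contact(p):  # lever angle for which the fist at p just touches
    th=np.linspace(-2.5,.6,3101);best=[]
    for a in th:
        e=np.array([np.cos(a),np.sin(a)]);t=np.array([-e[1],e[0]]);best.append((p-A)@t+.007+.0095*abs(X@t)+.015*abs(Y@t) if (p-A)@e>0 else 9)
    return np.degrees(th[np.argmin(np.abs(best))])
if __name__=="__main__":
    o=env.get_obs();p=np.array(o["tool_pos"][:2]);print("tcp",np.round(o["tool_pos"],4),"lever deg if touching",contact(p).round(1),"F",np.round(o["force"],1),"T",np.round(o["wrist_torque"],2))
    for g in map(float,sys.argv[1:]):
        q=C(np.radians(g));v=(q-p)/.02;print(g,"rows x,y",round(v@X,2),round(v@Y,2));p=q
E
python3 arc.py -130 -120 -110 -100 -90 -80 -70 -60 -50 -40 -30 -20 -10 0
```

```text
time_s: 7.88
tool_pos: [0.5144, -0.0635, 0.1162]
tool_rot: [180.0, -0.0, 14.4]
force: [-0.4, -0.2, -0.3]
grip_width: 0.0004
grasp_force: 0.0
tcp [ 0.5144 -0.0635  0.1162] lever deg if touching -138.1 F [-0.4 -0.2 -0.3] T [-0.02  0.01 -0.03]
-130.0 rows x,y 0.45 0.3
-120.0 rows x,y 0.23 0.59
-110.0 rows x,y 0.35 0.56
-100.0 rows x,y 0.47 0.49
-90.0 rows x,y 0.57 0.39
-80.0 rows x,y 0.65 0.27
-70.0 rows x,y 0.56 0.15
-60.0 rows x,y 0.49 0.08
-50.0 rows x,y 0.52 0.0
-40.0 rows x,y 0.54 -0.09
-30.0 rows x,y 0.54 -0.19
-20.0 rows x,y 0.52 -0.29
-10.0 rows x,y 0.47 -0.4
0.0 rows x,y 0.4 -0.5
```

```bash
python3 -m jog '[[0,0.45,0.3,0,0],[0,0.12,0.3,0,0],[0,0.11,0.29,0,0],[0,0.17,0.28,0,0],[0,0.18,0.28,0,0],[0,0.23,0.25,0,0],[0,0.24,0.24,0,0]]'; python3 arc.py; python3 -m jog '[[0,0.28,0.2,0,0],[0,0.29,0.19,0,0],[0,0,0,0,0]]'; python3 arc.py -90 -85 -80 -75 -70 -65 -60
```

```text
time_s: 8.47
tool_pos: [0.5528, -0.095, 0.1152]
tool_rot: [-180.0, 0.1, 14.4]
force: [-2.5, 2.0, 0.9]
grip_width: 0.0005
grasp_force: 1.4
tcp [ 0.5528 -0.095   0.1152] lever deg if touching -100.0 F [-2.5  2.   0.9] T [0.51 0.5  0.03]
time_s: 8.72
tool_pos: [0.567, -0.1003, 0.1154]
tool_rot: [180.0, -0.0, 14.3]
force: [-2.2, -0.0, 1.1]
grip_width: 0.0002
grasp_force: 0.7
tcp [ 0.567  -0.1003  0.1154] lever deg if touching -89.3 F [-2.2 -0.   1.1] T [ 0.09  0.31 -0.02]
-90.0 rows x,y -0.02 -0.1
-85.0 rows x,y 0.32 0.15
-80.0 rows x,y 0.34 0.12
-75.0 rows x,y 0.33 0.09
-70.0 rows x,y 0.23 0.06
-65.0 rows x,y 0.24 0.05
-60.0 rows x,y 0.25 0.03
```

```bash
for i in 1; do python3 -m jog '[[0,0.3,0.05,0,0]]'; python3 -m jog '[[0,0.3,0.05,0,0]]';python3 -m jog '[[0,0.2,0.05,0,0]]'; done | grep -v -e rot -e grip; python3 arc.py -80 -75 -70 -65 -60
```

```text
time_s: 8.8
tool_pos: [0.5714, -0.1002, 0.1154]
force: [-3.0, -1.7, 0.9]
grasp_force: 1.3
time_s: 8.88
tool_pos: [0.578, -0.0998, 0.1156]
force: [-2.2, -1.4, 0.3]
grasp_force: 1.4
time_s: 8.97
tool_pos: [0.5826, -0.0992, 0.1156]
force: [-2.8, -1.7, -0.4]
grasp_force: 1.2
tcp [ 0.5826 -0.0992  0.1156] lever deg if touching -78.0 F [-2.8 -1.7 -0.4] T [-0.32  0.48  0.04]
-80.0 rows x,y -0.14 0.03
-75.0 rows x,y 0.33 0.09
-70.0 rows x,y 0.23 0.06
-65.0 rows x,y 0.24 0.05
-60.0 rows x,y 0.25 0.03
```

```bash
for i in 1; do python3 -m jog '[[0,0.2,0.05,0,0]]'; python3 -m jog '[[0,0.2,0.04,0,0]]';python3 -m jog '[[0,0.2,0.02,0,0]]'; done | grep -v -e rot -e grip; python3 arc.py -60 -55 -50
```

```text
time_s: 9.05
tool_pos: [0.5864, -0.0988, 0.1155]
force: [-2.8, -0.9, -0.2]
grasp_force: 1.5
time_s: 9.13
tool_pos: [0.5902, -0.0981, 0.1154]
force: [-4.0, -1.0, 0.0]
grasp_force: 1.6
time_s: 9.22
tool_pos: [0.5941, -0.0972, 0.1153]
force: [-2.8, 0.3, 0.6]
grasp_force: 1.5
tcp [ 0.5941 -0.0972  0.1153] lever deg if touching -66.0 F [-2.8  0.3  0.6] T [0.03 0.7  0.05]
-60.0 rows x,y 0.33 0.22
-55.0 rows x,y 0.25 0.01
-50.0 rows x,y 0.26 -0.01
```

```bash
for i in 1; do python3 -m jog '[[0,0.15,0.1,0,0]]'; python3 -m jog '[[0,0.15,0.1,0,0]]';python3 -m jog '[[0,0.15,0.03,0,0]]';python3 -m jog '[[0,0.15,0.0,0,0]]'; done | grep -v -e rot -e grip; python3 arc.py -60 -55 -50 -45 -40
```

```text
time_s: 9.3
tool_pos: [0.597, -0.0973, 0.1151]
force: [-6.6, 1.8, -0.9]
grasp_force: 2.3
time_s: 9.38
tool_pos: [0.5996, -0.0986, 0.1148]
force: [-7.9, 0.8, 0.5]
grasp_force: 3.1
time_s: 9.47
tool_pos: [0.6019, -0.0988, 0.1145]
force: [-9.8, 2.1, 1.5]
grasp_force: 3.7
time_s: 9.55
tool_pos: [0.6041, -0.0981, 0.1143]
force: [-10.7, 1.3, 1.9]
grasp_force: 4.2
tcp [ 0.6041 -0.0981  0.1143] lever deg if touching -56.8 F [-10.7   1.3   1.9] T [0.29 2.21 0.17]
-60.0 rows x,y -0.14 0.05
-55.0 rows x,y 0.25 0.01
-50.0 rows x,y 0.26 -0.01
-45.0 rows x,y 0.27 -0.03
-40.0 rows x,y 0.27 -0.06
```

```bash
for i in 1; do python3 -m jog '[[0,0.12,0,0,0]]'; python3 -m jog '[[0,0.1,0,0,0]]'; done | grep -v -e rot -e grip; python3 arc.py
```

```text
time_s: 9.63
tool_pos: [0.6063, -0.0973, 0.1143]
force: [-10.1, 1.4, 2.2]
grasp_force: 3.9
time_s: 9.72
tool_pos: [0.6087, -0.0971, 0.1144]
force: [-6.8, 0.5, 0.8]
grasp_force: 2.8
tcp [ 0.6087 -0.0971  0.1144] lever deg if touching -52.1 F [-6.8  0.5  0.8] T [0.06 1.52 0.06]
```

```bash
for i in 1; do python3 -m jog '[[0,0.1,0,0,0]]'; done | grep -v -e rot -e grip; python3 arc.py
```

```text
time_s: 9.8
tool_pos: [0.6119, -0.0969, 0.1148]
force: [-2.9, -0.4, 0.4]
grasp_force: 1.0
tcp [ 0.6119 -0.0969  0.1148] lever deg if touching -49.5 F [-2.9 -0.4  0.4] T [-0.09  0.52 -0.02]
```

```bash
python3 -m jog '[[0,0,0,0,0],[0,0,0,0,0],[0,0,0,0,0]]' | grep -v -e rot -e grip; python3 arc.py; python3 - <<'E'
from cell import read_camera
from h import *
s=read_camera("scene");cv2.imwrite("pics/c5.png",cv2.resize(s["color"][160:280,300:450],None,fx=5,fy=5,interpolation=2)[:,:,::-1])
P=cloud(s).reshape(-1,3);col=s["color"].reshape(-1,3)
r=P[:,:2]-[.586,-.0325];R=np.hypot(*r.T);k=(P[:,2]>.117)&(P[:,2]<.128)&(R>.03)&(R<.09)&(col.min(1)>110)
a=np.degrees(np.arctan2(r[k,1],r[k,0]));print(k.sum(),np.histogram(a,bins=np.arange(-180,181,10)))
E
```

```text
time_s: 10.05
tool_pos: [0.6142, -0.0971, 0.1161]
force: [-0.3, -0.6, -0.4]
grasp_force: 0.0
tcp [ 0.6142 -0.0971  0.1161] lever deg if touching -47.9 F [-0.3 -0.6 -0.4] T [-0.03  0.01  0.03]
10 (array([ 0,  0,  0,  0,  0,  0,  0,  0,  0,  0,  0,  0,  0,  0, 10,  0,  0,
        0,  0,  0,  0,  0,  0,  0,  0,  0,  0,  0,  0,  0,  0,  0,  0,  0,
        0,  0]), array([-180, -170, -160, -150, -140, -130, -120, -110, -100,  -90,  -80,
        -70,  -60,  -50,  -40,  -30,  -20,  -10,    0,   10,   20,   30,
         40,   50,   60,   70,   80,   90,  100,  110,  120,  130,  140,
        150,  160,  170,  180]))
```

View pics/c5.png

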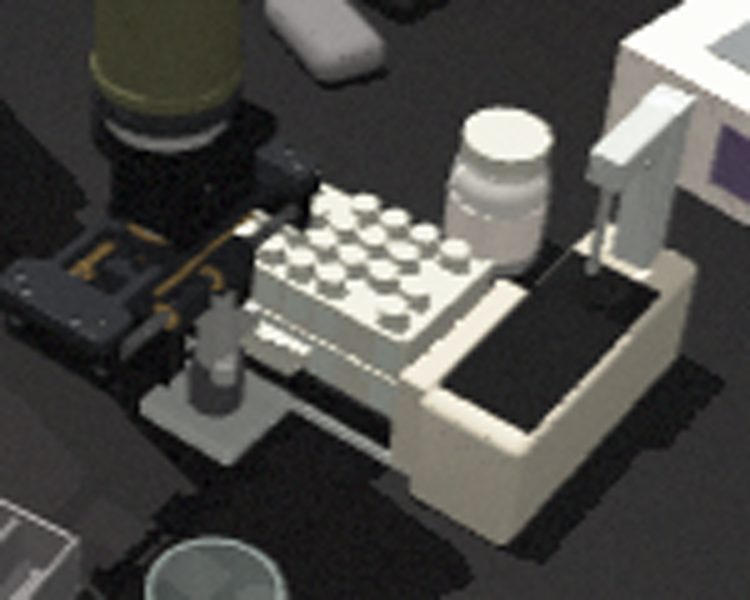

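Contact force has fallen to zero and the lever lies ahead of the fist at about -35°, so it has clicked once. I'll withdraw and verify.

```bash
python3 -m jog '[[0,-0.5,0.2,0,0],[0,-0.7,0.3,0,0],[0,0,0,-0.7,0],[0,0,0,-1,0],[0,0,0,-1,0],[0,0,0,-1,0],[0,0,1,-1,0],[0,-0.5,1,0,0],[0,-0.5,1,0,0],[0,-0.5,1,0,0],[0,-0.5,1,0,0],[0,-0.5,1,0,0]]';python3 -m jog '[[0,-0.5,1,0,0],[0,-0.5,1,0,0],[0,-0.5,1,0,0],[0,-0.5,1,0,0],[0,-0.5,1,0,0],[0,0,1,0,0],[0,0,1,0,0],[0,0,1,0,0],[0,0,0,0,0],[0,0,0,0,0]]'; python3 - <<'E'
from cell import read_camera
from h import *
s=read_camera("scene");t=read_camera("top")
cv2.imwrite("pics/c6.png",np.hstack([cv2.resize(s["color"][170:280,320:420],None,fx=4,fy=4,interpolation=2),cv2.resize(t["color"][100:210,260:360],None,fx=4,fy=4,interpolation=2)])[:,:,::-1])
np.savez("top2.npz",**t)
for c in(s,t):
    P=cloud(c).reshape(-1,3);r=P[:,:2]-[.586,-.0325];R=np.hypot(*r.T)
    for zl,zh,a0,a1 in((.112,.128,.03,.09),(.052,.068,.018,.037)):
        k=(P[:,2]>zl)&(P[:,2]<zh)&(R>a0)&(R<a1)&(r@[-.245,.97]<.022 if a0>.02 else True)
        print(k.sum(),np.degrees(np.arctan2(r[k,1],r[k,0])).round()[:60].tolist() if k.sum()<60 else np.percentile(np.degrees(np.arctan2(r[k,1],r[k,0])),[5,25,50,75,95]))
E
```

```text
time_s: 11.1
tool_pos: [0.5738, -0.2428, 0.2112]
tool_rot: [179.9, -0.1, 14.4]
force: [0.1, -0.3, -0.4]
grip_width: 0.0006
grasp_force: 0.0
time_s: 11.93
tool_pos: [0.5647, -0.4103, 0.2102]
tool_rot: [180.0, -0.0, 14.2]
force: [0.4, 0.7, -0.7]
grip_width: 0.0004
grasp_force: 0.0
78 [-43.42100188 -40.02905487 -36.975663   -33.51002163 -30.08485898]
15 [111.0, 106.0, 113.0, 105.0, 103.0, 107.0, 103.0, 101.0, 96.0, 100.0, 97.0, 97.0, 96.0, 95.0, 83.0]
107 [-42.18552029 -39.1140218  -35.74891308 -32.08050179 -27.38546407]
51 [67.0, 73.0, 76.0, 83.0, 90.0, 89.0, 96.0, 96.0, 98.0, 98.0, 100.0, 99.0, 100.0, 102.0, 103.0, 104.0, 106.0, 108.0, 104.0, 105.0, 107.0, 107.0, 110.0, 111.0, 115.0, 109.0, 111.0, 115.0, 118.0, 123.0, 126.0, 114.0, 116.0, 118.0, 121.0, 124.0, 128.0, 133.0, 137.0, 118.0, 120.0, 123.0, 125.0, 129.0, 132.0, 124.0, 126.0, 128.0, 132.0, 149.0, 151.0]
```

View pics/c6.png

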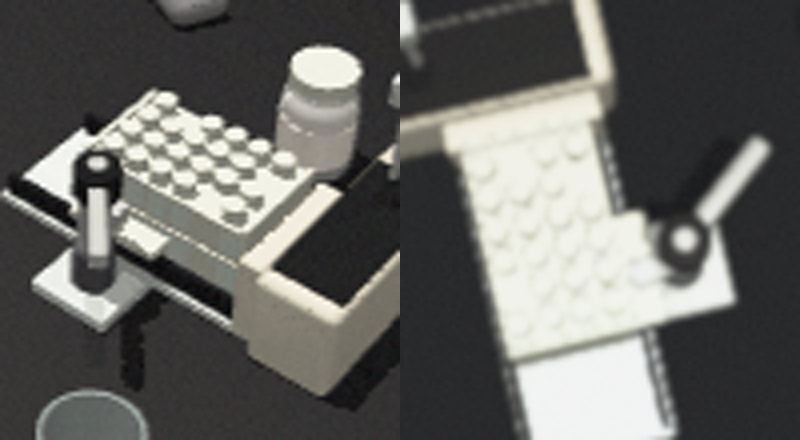

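The final picture shows the rack against the stop. The lever is at about -36° and the finger at about 115° over the ear, so the knob has turned about 28° (0.5 rad), which is one click. Handing in.

```bash
python3 -c "
from cell import env
print(env.sign_off())"
```

```text
the job is handed in; nothing more can be done
None
```

The white rack is home against the rear stop (within about 1 mm by camera), the clamp lever has clicked once and rests about 0.5 rad past the bite, the other things on the bench were not touched, and the job was handed in at about 12 s.

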